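Set and clamp the slotted mounting bracket of the drying board

TASK

The angle bracket on the steel mounting foot is loose on its slotted holes: slide it along the slots until its front edge is pressed home against the setting stop, firmly enough to feel it seat but without shoving hard. Then tighten the grey clamp knob clockwise until it bites and the bracket is held firmly, without overtightening, and let go with the bracket still up against the stop. Leave everything else on the bench where it is.

Things in the scene. Friction and masses are not known exactly. Their poses are not given: they have to be found in the camera images.
- base: steel base plate, fixed to the bench, 260 mm along its x, 140 mm along y, 10 mm thick; origin under its centre. The bracket slides along the plate's x, towards +x to reach the stop. An 8 mm clamp stud stands at x 0, y +28 mm under the knob; an 8 mm guide bolt with a 20 mm head (top 26.5 mm above the bench) at x 0, y -28 mm
- bracket: loose aluminium angle bracket, 0.3 to 0.65 kg, captive, sliding on the plate (friction 2 to 6 N): a foot 130 mm along x, 100 mm along y, 8 mm thick, two slots along x 60 x 10 mm (52 mm travel, 1 mm play sideways), and at its rear (-x) end an upright flange 56 mm high: grip it from above or push it. Origin under the foot's centre, 10 mm above the bench; axes parallel to the base's
- flange_top (a point): middle of the top edge of the bracket's upright flange, 66 mm above the bench; axes as the bracket; the flange is 10 mm thick along x, 100 mm wide along y
- bracket_nose (a point): middle of the bracket's front (+x) edge, which is 100 mm wide and 8 mm high, 14 mm above the bench; axes as the bracket
- stop: setting stop: dark steel block fixed on the base plate, 20 mm along x, 60 mm along y, 18 mm high (top 28 mm above the bench); origin at the bottom middle of the face the bracket meets; x points away from the bracket. The nose rests on it at x = 0. It is rigid: press on it with some 5 to 10 N, sliding friction not counted, for half a second; over 20 N is shoving
- knob: grey clamp knob, fixed in height: a disc 44 mm across, 60 to 70 mm above the bench, and on it a grip bar 42 mm along x, 14 mm along y, its top 101 mm above the bench; origin on its axis, 60 mm above the bench. Turns clockwise from above to tighten, stays where left. Runs free with a drag of 0.25 N m in motion, bites after 0.2 to 1 rad, then the moment climbs 0.003 N m per newton of clamp force
- knob_grip (a point): centre of the knob's grip bar, on the axis, 90 mm above the bench; x along the bar
- washer: clamp washer round the stud, 28 mm across, under the knob, which drives it down on to the bracket's foot by 3 mm per rad; once it bites, the clamp force grows by about 175 N per rad. Good is about 52 N (0.3 rad past the bite, moment 0.16 N m above that of free running; compare readings at rest with such, in motion with such); under 30 N is not firm, over 80 N is overtightened
- spare_washer: loose steel washer, 22 mm across, 3 mm thick, lying on the far end of the base plate; origin under its centre; leave alone
- spare_bolt: loose hex bolt standing on its 18 mm head on the far end of the base plate, 29 mm high; origin under its head; leave alone
- spanner: loose steel spanner, 160 mm long, lying beside the base plate, along its own x; leave alone
- beaker: glass beaker, 84 mm across, 110 mm high; origin under its centre; leave alone
- wash_bottle: white plastic wash bottle, 66 mm across, 160 mm high; origin under its centre; leave alone
- strip_box: paper carton 60 x 110 x 70 mm; origin under its centre; leave alone
- dish: white ceramic dish, 90 mm across, 20 mm high; origin under its centre; leave alone
Mind the look-alikes: they are no part of the job. What is shaped like the bracket but yellow is not meant.

How it is judged:
By the outcome, as a careful person would: the job done as asked, in the order asked, and still so for the second after the job is handed in, with the robot touching nothing.
It also fails if it takes over 64 s, if anything falls off the work surface, if the arm or the gripper's body presses on something with over 40 N, if the wrist force passes 120 N, or if a joint passes its speed limit or range.

ROBOT

A 6-joint arm with a two-finger parallel gripper is mounted at the origin on the work surface. World frame = base frame: x ahead of the robot, y to its left, z up, the work surface at z = 0. Lengths are in mm, angles in rad, forces in N, time in s.
With the tool pointing down it reaches from about 325 to 925 mm from the base axis. Payload 3.1 kg.
Tool frame: the origin (TCP) lies on the centre line of the jaws, within the pads' length; the fingertips stand manip.tip_reach ahead of it and the grasp point (between the pads) lies 8 mm behind it (manip.tip_reach is the distance from the TCP to the fingertips, in mm); z points along the fingers, y is the line along which they close (so a half turn about z gives the same grasp; the last joint's range is limited). The gripper opens to 85 mm and grips with 20 to 120 N. Pads are 22 mm wide; open, the fingers measure 114 mm over their backs; the gripper's body (76 mm by 85 mm) begins 54 mm behind the grasp point. The pads swing forward as they close: fully open they stand 13 mm farther back than shut.
Start: joints at [1.184, 0.217, 1.613, -0, 1.311, -0.112], TCP at [169.577, 601.567, 242.3] pointing down, gripper open.
Joint ranges: [-2.75, 2.75], [-0.78, 2.1], [0.31, 2.55], [-1.13, 4.27], [0.13, 2.63], [-2.58, 2.58]. Speed limits (rad/s): [2.79, 2.79, 3.14, 3.14, 3.14, 3.14].

INTERFACE

Orientations are given as a unit quaternion [x, y, z, w].
In Python, from workcell import get_state, optics, close_job, manip gives the robot as it stands. The module is installed in compiled form; this text tells all that it offers.
- The arm moves only by the tool jog_arm, never from a script. Its argument "steps" is a list that holds one entry, the list of rows, each a list of 7 numbers: the closure, from 0 (fully open) to 1 (shut), then the shift along the tool's x, y, z normalised to -1 to 1, where 1 is 150 mm, then the turn, a rotation vector about the tool's x, y, z normalised to -1 to 1, where 1 is 1.5 rad. A call has 1 to 8 rows; each row is the pose to reach, as a shift and turn from the pose commanded when the call began, along the tool's axes at that moment; what a row does not reach only later rows make up. A row lasts 1/12 s, in which the tool goes at most 41.7 mm and 7.16 degrees, less where a joint would pass 70% of its speed; a pose out of reach is approached as far as the arm can. A call with a number of a shift or a turn outside -1 to 1 is refused whole. A call with a gripper value outside its range is refused whole. The fingers move at their own pace and stop on an object; "squeeze" is the grip in N (left out, the last holds). Time passes only in rows, so rows that repeat a pose let the fingers close. It gives the time, the measured TCP pose, the force, the opening and the grip force at its end, in the units of the state.
- get_state(): the state, without advancing time (a new reading comes with each control period).
- optics.capture(name): name is "side" or "top"; returns the picture (420x560x3 uint8, red, green, blue); there is no depth.
- optics.camera_params(name): a dict with "K" (3x3 intrinsics, pixels), "R" (3x3) and "t" (3): a world point X has camera coordinates R X + t. Camera axes: x right, y down, z forward; pixel columns grow to the right and rows downward; lengths in mm; the calibration is good to about 2 mm. A picture is of the moment at which its call begins. camera_params takes no time and is no camera call.
- close_job(): hands the job in; it is judged then, once.
The state is a dict: "t": time; "joint_positions": joint angles; "dq": joint speeds; "effort": joint torques, N m; "ee_pos": TCP position; "eef_rot": TCP orientation; "ft_force": force on the tool from outside, world axes, zero at the start; "wrist_torque": the same for the moment, N m; "opening": opening from 0.0 (shut) to 1.0 (fully open); "finger_force": force on a finger pad.
Only numpy, scipy, OpenCV 4.12 (cv2) and the standard library are available. Lean on these libraries where they do the work, as an engineer would, in place of code of your own. Each camera call takes 0.05 s, during which the arm holds its last target. There are 200 camera calls.

## Working session

There is one attempt and no reset: what is moved stays moved. The work goes in short steps, Python scripts to look and compute and a tool call to move; the robot and the scene stay as the last step left them, time stands still between calls to the robot, and variables do not carry over. Pictures are saved under pics/ and viewed, at most 10 in all, crops included, and the job is handed in when it is done.

Besides the shell and the picture viewer there is one more tool, called after ">>>" by a JSON object that holds its "op" and its "data", one argument or row to a line. jog_arm: Moves the arm, as the interface text tells. Its arguments: {"type":"object","properties":{"steps":{"type":"array"},"squeeze":{"type":"number"}},"required":["steps"]}

```bash
mkdir -p pics; python3 - <<'E'
from workcell import get_state, optics, manip
import cv2
for n in("side","top"):
    cv2.imwrite(f"pics/{n}0.png",optics.capture(n)[:,:,::-1])
    p=optics.camera_params(n);print(n,p)
print(get_state(),manip.tip_reach)
E
```

```text
side {'K': array([[522.63483171,   0.        , 282.32798378],
       [  0.        , 522.63483171, 207.08723228],
       [  0.        ,   0.        ,   1.        ]]), 'R': array([[-0.98323435, -0.18186979,  0.01317535],
       [-0.13577832,  0.68199059, -0.7186467 ],
       [ 0.12171466, -0.70838705, -0.69525055]]), 't': array([ 515.92025288,  140.42056976, 1219.05579836])}
top {'K': array([[461.90141116,   0.        , 279.42872679],
       [  0.        , 461.90141116, 214.39287336],
       [  0.        ,   0.        ,   1.        ]]), 'R': array([[ 0.00756389, -0.99989143,  0.01264565],
       [-0.98510969, -0.00962303, -0.17165747],
       [ 0.17176052, -0.01115895, -0.98507553]]), 't': array([ -21.48094258,  546.8736364 , 1102.96456233])}
{'t': 0.1, 'joint_positions': array([ 1.18379150e+00,  2.17704827e-01,  1.61480026e+00,  3.51719206e-05,
        1.31130849e+00, -1.12196568e-01]), 'dq': array([-0.00097688, -0.00112986, -0.00190421, -0.00122417,  0.00032794,
        0.00033553]), 'effort': array([-1.65757974e-03, -3.98083556e+01, -3.04966664e+01, -2.52113623e-04,
        4.27105027e-03,  1.14727845e-05]), 'ee_pos': array([169.29386954, 600.88394664, 241.0687492 ]), 'eef_rot': array([ 1.36976580e-01,  9.90573664e-01, -1.07185233e-03, -2.90768580e-04]), 'ft_force': array([-0.25995408, -0.0206428 , -0.12608001]), 'wrist_torque': array([ 0.01836856, -0.04021881,  0.00587668]), 'finger_force': 0.0, 'opening': 0.9995148415446745} 11.0
```

View pics/side0.png

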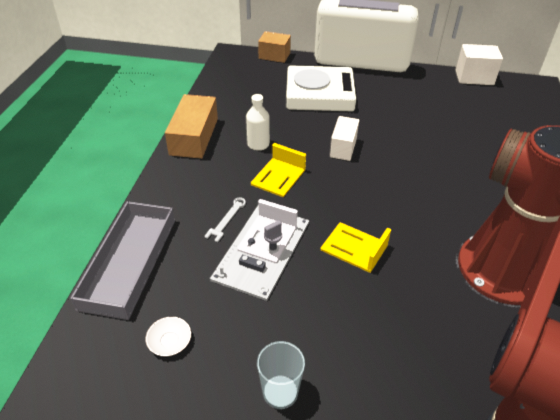

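View pics/top0.png

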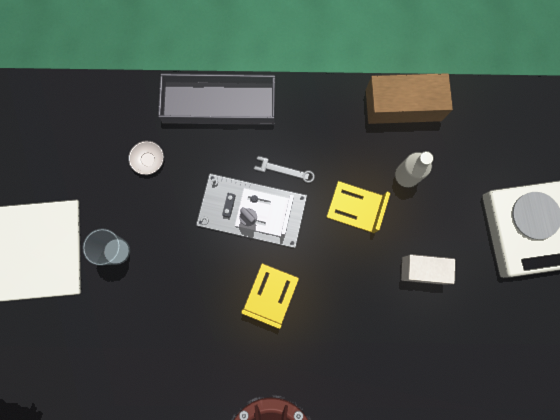

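The side view shows the steel plate around (262,250), with the aluminium flange at (277,213), the knob at (273,235) and the dark stop at (252,262). In the top view they are the plate at (251,211), knob (248,216), stop (229,206) and flange near (288,215).

Bracket candidates in the top view are yellow (358,206), yellow (270,296) and bare aluminium (265,212). Only the aluminium one is on the plate under the knob, so I'll confirm it in a crop.

```bash
cat > h.py <<'E'
import numpy as np, cv2
from workcell import get_state, optics, manip
def proj(n,X):
    p=optics.camera_params(n); c=np.atleast_2d(X)@p["R"].T+p["t"]; u=c@p["K"].T
    return u[:,:2]/u[:,2:]
def ray(n,u,z):
    p=optics.camera_params(n); C=-p["R"].T@p["t"]
    d=p["R"].T@np.linalg.inv(p["K"])@np.array([u[0],u[1],1.]); return C+d*(z-C[2])/d[2]
E
python3 - <<'E'
from h import *
a=cv2.imread("pics/top0.png"); b=cv2.imread("pics/side0.png")
A=cv2.resize(a[165:255,185:320],None,fx=4,fy=4,interpolation=cv2.INTER_CUBIC)[:, :400*2]
B=cv2.resize(b[190:300,205:320],None,fx=4,fy=4,interpolation=cv2.INTER_CUBIC)
o=np.zeros((600,800,3),np.uint8)
A=cv2.resize(a[165:255,190:315],None,fx=3.2,fy=3.2,interpolation=cv2.INTER_CUBIC);B=cv2.resize(b[190:300,205:320],None,fx=3.4,fy=3.4,interpolation=cv2.INTER_CUBIC)
o[:A.shape[0],:A.shape[1]]=A;o[:B.shape[0],402:402+B.shape[1]]=B
cv2.imwrite("pics/crop0.png",o[:400])
# plate quad in top view: grey-bright low saturation region near plate
m=((a.max(2)>70)&((a.max(2).astype(int)-a.min(2))<40)).astype(np.uint8)*255
m=cv2.morphologyEx(m,cv2.MORPH_CLOSE,np.ones((7,7)))
cs,_=cv2.findContours(m,cv2.RETR_EXTERNAL,cv2.CHAIN_APPROX_NONE)
for c in cs:
    if cv2.pointPolygonTest(c,(251.,211.),False)>=0:
        P=np.array([ray("top",p[0],10)[:2] for p in c],np.float32)
        print(cv2.contourArea(c),cv2.minAreaRect(P),cv2.minAreaRect(c))
        print(cv2.boxPoints(cv2.minAreaRect(P)))
E
```

```text
5499.0 ((565.2359619140625, 54.668373107910156), (264.33349609375, 144.4477081298828), 77.65947723388672) ((251.39491271972656, 209.8624725341797), (103.09813690185547, 55.405269622802734), 12.804265975952148)
[[466.434    -59.008835]
 [607.5442   -89.8804  ]
 [664.03796  168.34558 ]
 [522.92773  199.21715 ]]
```

View pics/crop0.png

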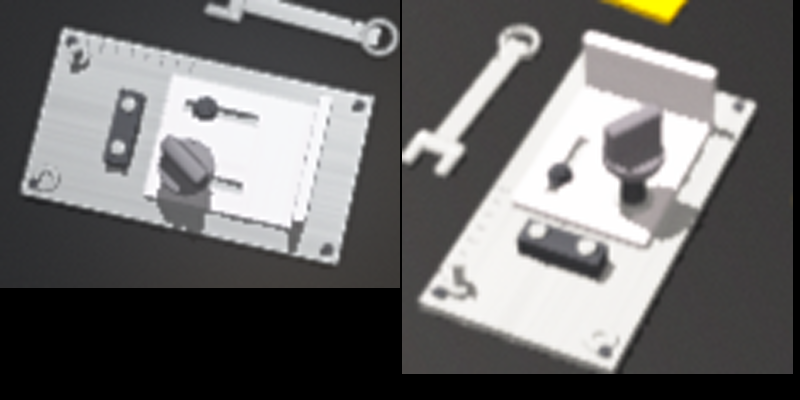

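```bash
python3 - <<'E'
from h import *
th=np.deg2rad(77.66);c=np.array([565.2,54.7]);Rb=np.array([[np.cos(th),-np.sin(th)],[np.sin(th),np.cos(th)]])
T=lambda u,z,n="top":(lambda w:(w.round(1),(Rb.T@(w[:2]-c)).round(1)))(ray(n,u,z))
f=lambda x,y:(190+x/3.2-.5,165+y/3.2-.5)
g=lambda x,y:(205+(x-402)/3.4-.5,190+y/3.4-.5)
for k,u,z in[("fl1",f(325,97),66),("fl2",f(300,222),66),("nose1",f(172,78),18),("nose2",f(148,197),18),("stop1",f(143,92),28),("stop2",f(128,165),28),("bar",f(186,160),101),("barA",f(163,142),101),("barB",f(208,182),101)]: print(k,*T(u,z))
for k,u,z in[("fl1",g(588,38),66),("fl2",g(715,73),66),("nose1",g(515,203),14),("nose2",g(645,240),14),("stop1",g(527,222),28),("stop2",g(608,248),28),("barA",g(607,133),101),("barB",g(655,110),101)]: print("side",k,*T(u,z,"side"))
E
```

```text
fl1 [593.1 -44.9  66. ] [-91.3 -48.6]
fl2 [495.8 -26.2  66. ] [-93.9  50.5]
nose1 [618.   76.7  18. ] [ 32.8 -46.9]
nose2 [521.   93.7  18. ] [28.6 51.5]
stop1 [604.   98.8  28. ] [ 51.4 -28.5]
stop2 [544.9 109.2  28. ] [48.9 31.5]
bar [536.7  59.3 101. ] [-1.6 28.8]
barA [550.1  76.6 101. ] [18.1 19.4]
barB [520.4  42.7 101. ] [-21.3  41.2]
side fl1 [590.7 -41.7  66. ] [-88.7 -45.5]
side fl2 [495.4 -24.1  66. ] [-91.9  51.3]
side nose1 [617.4  77.1  14. ] [ 33.  -46.2]
side nose2 [522.7  92.5  14. ] [27.8 49.6]
side stop1 [601.7 103.9  28. ] [ 55.9 -25.1]
side stop2 [543.4 115.6  28. ] [54.9 34.3]
side barA [550.8  80.2 101. ] [21.8 19.5]
side barB [524.   53.5 101. ] [-10.  40.]
```

Measured points agree with the given sizes: flange 99 mm, stop 60 mm, knob at base (-1.6, 28.8). The nose-to-stop gap is about 20–24 mm. The tool first travels high to a point behind the flange, with the fingers shut.

>>> {"op": "jog_arm", "data": {
  "steps": [
    [[1,-1,-1,0,0,0,0],[1,-1,-1,0,0,0,0],[1,-1,-1,0,0,0,0],[1,-1,-1,0,0,0,0],[1,-1,-1,0,0,0,0],[1,-1,-1,0,0,0,0]]
  ],
  "squeeze": 30
}}

```text
t: 0.6
ee_pos: [275.2, 411.2, 241.2]
eef_rot: [0.139, 0.99, -0.002, 0.001]
ft_force: [-0.6, 0.6, -0.5]
opening: 0.146
finger_force: 0.0
```

>>> {"op": "jog_arm", "data": {
  "steps": [
    [[1,-1,-1,0,0,0,0],[1,-1,-1,0,0,0,0],[1,-1,-1,0,0,0,0],[1,-1,-1,0,0,0,0],[1,-1,-1,0,0,0,0],[1,-1,-1,0,0,0,0]]
  ]
}}

```text
t: 1.1
ee_pos: [379.5, 226.7, 242.2]
eef_rot: [0.14, 0.99, -0.001, 0.001]
ft_force: [-0.8, -0.5, -0.7]
opening: -0.004
finger_force: 0.0
```

>>> {"op": "jog_arm", "data": {
  "steps": [
    [[1,-1,-1,0,0,0,0],[1,-1,-1,0,0,0,0],[1,-1,-1,0,0,0,0],[1,-1,-1,0,0,0,0],[1,-1,-1,0,0,0,0],[1,-1,-1,0,0,0,0]]
  ]
}}

```text
t: 1.6
ee_pos: [483.5, 41.6, 242.5]
eef_rot: [0.14, 0.99, -0.001, 0.001]
ft_force: [0.2, -0.0, 1.0]
opening: -0.001
finger_force: 0.0
```

>>> {"op": "jog_arm", "data": {
  "steps": [
    [[1,-0.6,-0.6,0,0,0,0.99],[1,-0.6,-0.6,0,0,0,0.99],[1,-0.6,-0.6,0,0,0,0.99],[1,-0.6,-0.6,0,0,0,0.99],[1,-0.6,-0.6,0,0,0,0.99],[1,-0.6,-0.6,0,0,0,0.99],[1,-0.6,-0.6,0,0,0,0.99],[1,-0.6,-0.6,0,0,0,0.99]]
  ]
}}

```text
t: 2.27
ee_pos: [542.8, -63.6, 241.6]
eef_rot: [0.598, 0.802, 0.0, -0.001]
ft_force: [-0.0, -0.9, 0.9]
opening: -0.003
finger_force: 0.0
```

```bash
cat >> h.py <<'E'
from scipy.spatial.transform import Rotation as Rn
def tool_shift(target, dyaw_deg=None):
    s=get_state(); R=Rn.from_quat(s["eef_rot"]).as_matrix()
    ya=np.degrees(np.arctan2(R[1,1],R[0,1]))
    print("t",round(s["t"],2),"pos",s["ee_pos"].round(1),"tooly",ya.round(2),"tilt",R[:,2].round(4),"f",s["ft_force"].round(2),"m",s["wrist_torque"].round(3),"op",round(s["opening"],3),"j6",s["joint_positions"][5].round(3))
    if target is not None: print("shift/150",(R.T@(np.array(target)-s["ee_pos"])/150).round(3))
E
python3 - <<'E'
from h import *
tool_shift([541.5,-67,46])
E
```

```text
t 2.27 pos [542.8 -63.6 241.6] tooly 16.61 tilt [-0.0011  0.001  -1.    ] f [-0.02 -0.88  0.93] m [-0.053 -0.025 -0.032] op -0.003 j6 -0.535
shift/150 [-0.021 -0.014  1.304]
```

>>> {"op": "jog_arm", "data": {
  "steps": [
    [[1,-0.02,-0.015,0.8,0,0,0.31],[1,-0.02,-0.015,0.8,0,0,0.31],[1,-0.02,-0.015,0.8,0,0,0.31],[1,-0.02,-0.015,0.8,0,0,0.31],[1,-0.02,-0.015,0.8,0,0,0.31],[1,-0.02,-0.015,0.8,0,0,0.31]]
  ]
}}

```text
t: 2.77
ee_pos: [541.7, -67.3, 121.9]
eef_rot: [0.763, 0.646, 0.0, -0.0]
ft_force: [-0.6, 0.1, 0.7]
opening: -0.0
finger_force: 0.0
```

```bash
python3 - <<'E'
from h import *
tool_shift([541.5,-67,46])
a=optics.capture("top")[:,:,::-1];b=optics.capture("side")[:,:,::-1]
o=np.hstack([cv2.resize(a[155:265,185:320],(400,326),interpolation=cv2.INTER_CUBIC),cv2.resize(b[150:300,195:355],(348,326),interpolation=cv2.INTER_CUBIC)])
cv2.imwrite("pics/c1.png",o)
E
```

```text
t 2.77 pos [541.7 -67.3 121.9] tooly -9.51 tilt [-4.e-04  5.e-04 -1.e+00] f [-0.58  0.05  0.73] m [-0.015 -0.002  0.031] op -0.0 j6 -0.087
shift/150 [ 0.001 -0.002  0.506]
```

View pics/c1.png

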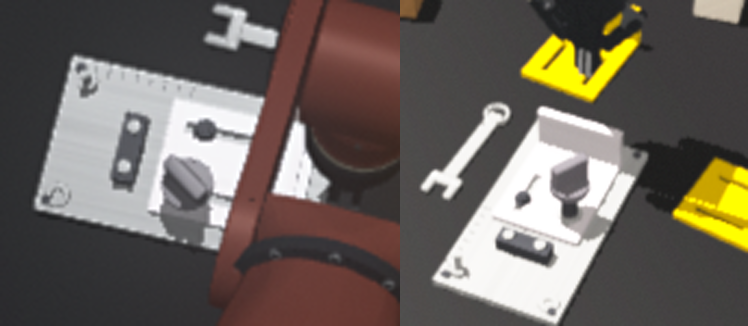

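The bracket is untouched: nose near (160,180) in the left panel, stop at (130,150). The shut fingertips are behind the flange at (585,75) in the right panel. Next comes the descent, then the approach.

>>> {"op": "jog_arm", "data": {
  "steps": [
    [[1,0,0,0.25,0,0,0.015],[1,0,0,0.5,0,0,0.015],[1,0,0,0.5,0,0,0.015],[1,0,0,0.5,0,0,0.015]]
  ]
}}

```text
t: 3.2
ee_pos: [540.3, -67.7, 46.5]
eef_rot: [0.771, 0.637, -0.001, -0.002]
ft_force: [0.2, -0.2, 0.6]
opening: -0.002
finger_force: 0.0
```

>>> {"op": "jog_arm", "data": {
  "steps": [
    [[1,0.02,0,0,0,0,0],[1,0.04,0,0,0,0,0],[1,0.05,0,0,0,0,0],[1,0.06,0,0,0,0,0],[1,0.06,0,0,0,0,0],[1,0.06,0,0,0,0,0]]
  ]
}}

```text
t: 3.7
ee_pos: [543.8, -59.4, 48.2]
eef_rot: [0.771, 0.636, 0.0, 0.001]
ft_force: [-0.2, 0.2, -0.1]
opening: -0.001
finger_force: 0.0
```

```bash
python3 - <<'E'
from h import *
tool_shift(None)
E
```

```text
t 3.7 pos [543.8 -59.4  48.2] tooly -10.95 tilt [ 1.4e-03 -4.0e-04 -1.0e+00] f [-0.2   0.19 -0.07] m [ 0.053 -0.019  0.007] op -0.001 j6 -0.046
```

>>> {"op": "jog_arm", "data": {
  "steps": [
    [[1,0.01,0,0,0,0,0],[1,0.02,0,0,0,0,0],[1,0.03,0,0,0,0,0],[1,0.04,0,0,0,0,0],[1,0.05,0,0,0,0,0],[1,0.06,0,0,0,0,0]]
  ]
}}

```text
t: 4.2
ee_pos: [544.8, -50.9, 47.2]
eef_rot: [0.771, 0.636, -0.0, 0.0]
ft_force: [-0.0, -2.9, -1.5]
opening: 0.003
finger_force: 1.4
```

>>> {"op": "jog_arm", "data": {
  "steps": [
    [[1,0.01,0,0,0,0,0],[1,0.02,0,0,0,0,0],[1,0.03,0,0,0,0,0],[1,0.04,0,0,0,0,0]]
  ]
}}

```text
t: 4.53
ee_pos: [546.0, -44.7, 47.2]
eef_rot: [0.771, 0.636, -0.0, 0.0]
ft_force: [-0.2, -2.5, -1.6]
opening: -0.001
finger_force: 1.2
```

>>> {"op": "jog_arm", "data": {
  "steps": [
    [[1,0.01,0,0,0,0,0],[1,0.02,0,0,0,0,0],[1,0.03,0,0,0,0,0],[1,0.04,0,0,0,0,0]]
  ]
}}

```text
t: 4.87
ee_pos: [547.1, -38.6, 47.2]
eef_rot: [0.771, 0.636, -0.0, -0.0]
ft_force: [-0.3, -1.2, -0.9]
opening: -0.001
finger_force: 1.2
```

>>> {"op": "jog_arm", "data": {
  "steps": [
    [[1,0.01,0,0,0,0,0],[1,0.02,0,0,0,0,0],[1,0.025,0,0,0,0,0]]
  ]
}}

```text
t: 5.12
ee_pos: [547.8, -34.9, 47.2]
eef_rot: [0.771, 0.636, -0.0, -0.0]
ft_force: [-0.6, -3.9, -0.6]
opening: 0.001
finger_force: 2.3
```

>>> {"op": "jog_arm", "data": {
  "steps": [
    [[1,0.005,0,0,0,0,0],[1,0.01,0,0,0,0,0]]
  ]
}}

```text
t: 5.28
ee_pos: [547.8, -34.8, 47.2]
eef_rot: [0.771, 0.637, -0.001, 0.001]
ft_force: [-2.8, -8.3, -0.9]
opening: 0.001
finger_force: 4.4
```

>>> {"op": "jog_arm", "data": {
  "steps": [
    [[1,0.005,0,0,0,0,0],[1,0.01,0,0,0,0,0]]
  ]
}}

```text
t: 5.45
ee_pos: [547.8, -34.7, 47.4]
eef_rot: [0.771, 0.637, -0.002, 0.001]
ft_force: [-3.4, -13.1, 0.5]
opening: -0.001
finger_force: 6.5
```

>>> {"op": "jog_arm", "data": {
  "steps": [
    [[1,-0.004,0,0,0,0,0],[1,-0.004,0,0,0,0,0],[1,-0.004,0,0,0,0,0],[1,-0.004,0,0,0,0,0],[1,-0.004,0,0,0,0,0],[1,-0.004,0,0,0,0,0],[1,-0.004,0,0,0,0,0],[1,-0.004,0,0,0,0,0]]
  ]
}}

```text
t: 6.12
ee_pos: [547.8, -34.7, 47.3]
eef_rot: [0.771, 0.637, -0.002, 0.001]
ft_force: [-2.1, -9.0, -0.9]
opening: 0.001
finger_force: 4.5
```

>>> {"op": "jog_arm", "data": {
  "steps": [
    [[1,-0.02,0,0,0,0,0],[1,-0.08,0,0,0,0,0],[1,-0.15,0,0,0,0,0],[1,-0.15,0,-0.2,0,0,0],[1,-0.15,0,-0.5,0,0,0],[0.4,-0.15,0,-0.8,0,0,0.36],[0.3,-0.15,0,-0.8,0,0,0.36],[0.3,-0.15,0,-0.8,0,0,0.36]]
  ]
}}

```text
t: 6.78
ee_pos: [547.9, -56.0, 173.1]
eef_rot: [0.878, 0.478, 0.004, 0.003]
ft_force: [-0.3, -0.0, -0.6]
opening: 0.416
finger_force: 0.0
```

```bash
python3 - <<'E'
from h import *
tool_shift([537.5,60,160])
E
```

```text
t 6.78 pos [547.9 -56.  173.1] tooly -32.83 tilt [ 0.0109 -0.0018 -0.9999] f [-0.29 -0.02 -0.65] m [-0.005 -0.002 -0.028] op 0.416 j6 0.343
shift/150 [ 0.612 -0.478  0.085]
```

>>> {"op": "jog_arm", "data": {
  "steps": [
    [[0.3,0.3,-0.24,0,0,0,0.1],[0.3,0.61,-0.48,0.04,0,0,0.1],[0.3,0.61,-0.48,0.08,0,0,0.1],[0.3,0.61,-0.48,0.08,0,0,0.1],[0.3,0.61,-0.48,0.08,0,0,0.1]]
  ]
}}

```text
t: 7.2
ee_pos: [531.6, 62.4, 154.8]
eef_rot: [0.909, 0.416, -0.0, -0.0]
ft_force: [-0.2, 0.3, 0.5]
opening: 0.699
finger_force: 0.0
```

```bash
python3 - <<'E'
from h import *
tool_shift([537.5,60,86])
a=optics.capture("top")[:,:,::-1];b=optics.capture("side")[:,:,::-1]
o=np.hstack([cv2.resize(a[155:265,185:320],(400,326),interpolation=cv2.INTER_CUBIC),cv2.resize(b[170:290,205:325],(400,400),interpolation=cv2.INTER_CUBIC)[:326]])
cv2.imwrite("pics/c2.png",o)
E
```

```text
t 7.2 pos [531.6  62.4 154.8] tooly -40.85 tilt [-1.2e-03  4.0e-04 -1.0e+00] f [-0.18  0.31  0.54] m [-0.037 -0.011 -0.023] op 0.699 j6 0.698
shift/150 [0.014 0.041 0.459]
```

View pics/c2.png

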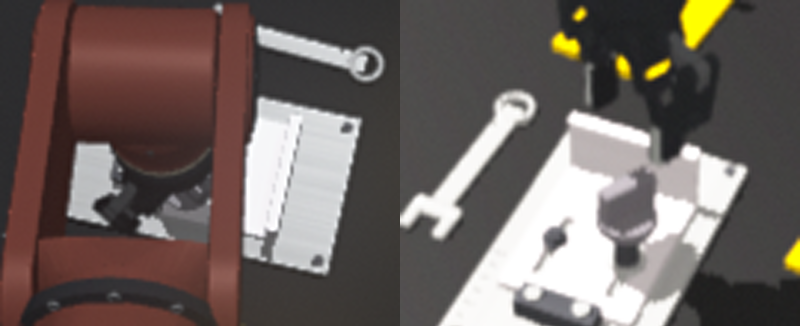

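In the right panel the bracket's nose meets the stop at (560,290). The open jaws at (600,90) and (665,145) straddle the knob bar at (628,190). I centre and go down over the bar.

>>> {"op": "jog_arm", "data": {
  "steps": [
    [[0.3,0.015,0.04,0.1,0,0,0],[0.3,0.015,0.04,0.25,0,0,0],[0.3,0.015,0.04,0.4,0,0,0],[0.3,0.015,0.04,0.455,0,0,0],[0.3,0.015,0.04,0.455,0,0,0],[0.3,0.015,0.04,0.455,0,0,0]]
  ]
}}

```text
t: 7.8
ee_pos: [538.6, 57.8, 87.1]
eef_rot: [0.91, 0.414, -0.0, -0.0]
ft_force: [-0.2, 0.1, -0.8]
opening: 0.698
finger_force: 0.0
```

```bash
python3 - <<'E'
from h import *
tool_shift([537.5,60,86])
b=optics.capture("side")[:,:,::-1]
cv2.imwrite("pics/c3.png",cv2.resize(b[190:290,215:325],(660,600),interpolation=cv2.INTER_CUBIC))
E
```

```text
t 7.8 pos [538.6  57.8  87.1] tooly -41.14 tilt [-5.e-04 -0.e+00 -1.e+00] f [-0.2   0.05 -0.8 ] m [-0.011  0.007  0.019] op 0.698 j6 0.695
shift/150 [ 0.006 -0.015  0.007]
```

View pics/c3.png

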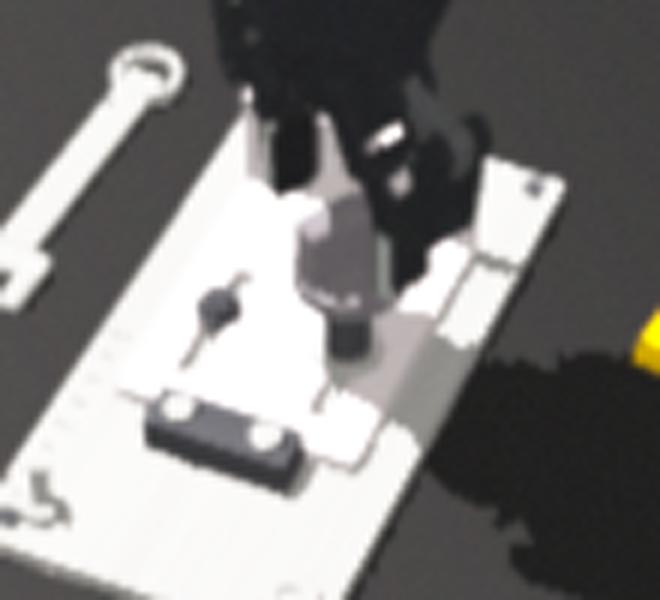

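The pads straddle the bar, from (295,160) to (410,240), and the nose is on the stop at about (150,400). I close on the bar.

>>> {"op": "jog_arm", "data": {
  "steps": [
    [[0.7,0.005,-0.01,0,0,0,0],[1,0.005,-0.01,0,0,0,0],[1,0.005,-0.01,0,0,0,0],[1,0.005,-0.01,0,0,0,0],[1,0.005,-0.01,0,0,0,0],[1,0.005,-0.01,0,0,0,0]]
  ],
  "squeeze": 50
}}

```text
t: 8.35
ee_pos: [537.3, 61.8, 88.3]
eef_rot: [0.91, 0.414, -0.0, -0.002]
ft_force: [-3.9, 3.2, 5.3]
opening: 0.152
finger_force: 51.1
```

```bash
python3 - <<'E'
from h import *
tool_shift([537.5,60,86])
E
```

```text
t 8.35 pos [537.3  61.8  88.3] tooly -41.12 tilt [-0.0014  0.0027 -1.    ] f [-3.91  3.22  5.33] m [ 0.572  0.588 -0.215] op 0.152 j6 0.699
shift/150 [-0.008  0.009  0.015]
```

>>> {"op": "jog_arm", "data": {
  "steps": [
    [[1,0,-0.01,-0.008,0,0,0.02],[1,0,-0.01,-0.008,0,0,0.04],[1,0,-0.01,-0.008,0,0,0.06],[1,0,-0.01,-0.008,0,0,0.08],[1,0,-0.01,-0.008,0,0,0.1]]
  ]
}}

```text
t: 8.77
ee_pos: [537.3, 61.8, 88.4]
eef_rot: [0.939, 0.345, 0.001, 0.0]
ft_force: [1.1, 1.0, -3.1]
opening: 0.152
finger_force: 49.9
```

```bash
python3 - <<'E'
from h import *
tool_shift(None)
E
```

```text
t 8.77 pos [537.3  61.8  88.4] tooly -49.66 tilt [ 1.9e-03  3.0e-04 -1.0e+00] f [ 1.13  0.96 -3.11] m [ 0.205 -0.261  0.23 ] op 0.152 j6 0.851
```

>>> {"op": "jog_arm", "data": {
  "steps": [
    [[1,0,0,0,0,0,0.02],[1,0,0,0,0,0,0.04]]
  ]
}}

```text
t: 8.93
ee_pos: [537.3, 61.7, 88.4]
eef_rot: [0.949, 0.317, 0.001, 0.0]
ft_force: [1.9, -0.3, -2.5]
opening: 0.156
finger_force: 49.9
```

```bash
python3 - <<'E'
from h import *
tool_shift(None)
E
```

```text
t 8.93 pos [537.3  61.7  88.4] tooly -53.09 tilt [ 2.e-03  2.e-04 -1.e+00] f [ 1.93 -0.34 -2.46] m [ 0.156 -0.336  0.256] op 0.156 j6 0.911
```

>>> {"op": "jog_arm", "data": {
  "steps": [
    [[1,0,0,0,0,0,0.02],[1,0,0,0,0,0,0.04],[1,0,0,0,0,0,0.06]]
  ]
}}

```text
t: 9.18
ee_pos: [537.3, 61.7, 88.4]
eef_rot: [0.962, 0.274, 0.001, 0.0]
ft_force: [1.9, 1.1, -2.9]
opening: 0.152
finger_force: 49.9
```

```bash
python3 - <<'E'
from h import *
tool_shift(None)
E
```

```text
t 9.18 pos [537.3  61.7  88.4] tooly -58.25 tilt [ 2.e-03  1.e-04 -1.e+00] f [ 1.92  1.11 -2.87] m [ 0.119 -0.361  0.28 ] op 0.152 j6 1.001
```

>>> {"op": "jog_arm", "data": {
  "steps": [
    [[1,0,0,0,0,0,0.02],[1,0,0,0,0,0,0.04],[1,0,0,0,0,0,0.06]]
  ]
}}

```text
t: 9.43
ee_pos: [537.4, 61.6, 88.4]
eef_rot: [0.973, 0.23, 0.001, 0.0]
ft_force: [1.9, 1.2, -2.7]
opening: 0.152
finger_force: 49.9
```

```bash
python3 - <<'E'
from h import *
tool_shift(None)
E
```

```text
t 9.43 pos [537.4  61.6  88.4] tooly -63.4 tilt [ 0.0022 -0.     -1.    ] f [ 1.89  1.15 -2.67] m [ 0.079 -0.343  0.219] op 0.152 j6 1.091
```

>>> {"op": "jog_arm", "data": {
  "steps": [
    [[1,0,0,0,0,0,0.02],[1,0,0,0,0,0,0.04],[1,0,0,0,0,0,0.06]]
  ]
}}

```text
t: 9.68
ee_pos: [537.4, 61.6, 88.4]
eef_rot: [0.983, 0.186, 0.001, 0.0]
ft_force: [2.5, 0.6, -3.6]
opening: 0.154
finger_force: 49.9
```

```bash
python3 - <<'E'
from h import *
tool_shift(None)
E
```

```text
t 9.68 pos [537.4  61.6  88.4] tooly -68.55 tilt [ 2.2e-03 -1.0e-04 -1.0e+00] f [ 2.5   0.59 -3.64] m [ 0.126 -0.384  0.252] op 0.154 j6 1.181
```

>>> {"op": "jog_arm", "data": {
  "steps": [
    [[1,0,0,0,0,0,0.02],[1,0,0,0,0,0,0.04],[1,0,0,0,0,0,0.06]]
  ]
}}

```text
t: 9.93
ee_pos: [537.4, 61.5, 88.4]
eef_rot: [0.99, 0.142, 0.001, 0.0]
ft_force: [2.1, 0.5, -2.5]
opening: 0.153
finger_force: 49.9
```

```bash
python3 - <<'E'
from h import *
tool_shift(None)
E
```

```text
t 9.93 pos [537.4  61.5  88.4] tooly -73.7 tilt [ 2.3e-03 -3.0e-04 -1.0e+00] f [ 2.12  0.51 -2.5 ] m [ 0.079 -0.354  0.327] op 0.153 j6 1.271
```

>>> {"op": "jog_arm", "data": {
  "steps": [
    [[1,0,0,0,0,0,0.02],[1,0,0,0,0,0,0.04]]
  ]
}}

```text
t: 10.1
ee_pos: [537.4, 61.4, 88.4]
eef_rot: [0.994, 0.112, 0.001, 0.0]
ft_force: [1.2, -0.2, -2.7]
opening: 0.151
finger_force: 49.9
```

```bash
python3 - <<'E'
from h import *
tool_shift(None)
E
```

```text
t 10.1 pos [537.4  61.4  88.4] tooly -77.12 tilt [ 2.2e-03 -4.0e-04 -1.0e+00] f [ 1.24 -0.19 -2.73] m [-0.01  -0.358  0.345] op 0.151 j6 1.331
```

>>> {"op": "jog_arm", "data": {
  "steps": [
    [[1,0,0,0,0,0,0.02],[1,0,0,0,0,0,0.04]]
  ]
}}

```text
t: 10.27
ee_pos: [537.4, 61.4, 88.4]
eef_rot: [0.997, 0.082, 0.001, 0.0]
ft_force: [0.9, 0.3, -3.0]
opening: 0.154
finger_force: 50.0
```

```bash
python3 - <<'E'
from h import *
tool_shift(None)
E
```

```text
t 10.27 pos [537.4  61.4  88.4] tooly -80.55 tilt [ 2.2e-03 -6.0e-04 -1.0e+00] f [ 0.93  0.29 -2.97] m [ 0.012 -0.366  0.428] op 0.154 j6 1.39
```

>>> {"op": "jog_arm", "data": {
  "steps": [
    [[1,0,0,0,0,0,0.018]]
  ]
}}

```text
t: 10.35
ee_pos: [537.4, 61.4, 88.4]
eef_rot: [0.998, 0.069, 0.001, 0.0]
ft_force: [1.5, -0.2, -3.3]
opening: 0.156
finger_force: 50.0
```

```bash
python3 - <<'E'
from h import *
tool_shift(None)
E
```

```text
t 10.35 pos [537.4  61.4  88.4] tooly -82.09 tilt [ 2.2e-03 -6.0e-04 -1.0e+00] f [ 1.53 -0.23 -3.27] m [ 0.025 -0.341  0.408] op 0.156 j6 1.417
```

The moment in motion is now 0.41 N m against a free-running 0.25, and the knob is about 0.30 rad past the bite. I let go.

>>> {"op": "jog_arm", "data": {
  "steps": [
    [[0.4,0,0,0,0,0,0],[0.4,0,0,0,0,0,0],[0.4,0,0,0,0,0,0],[0.4,0,0,0,0,0,0],[0.4,0,0,-0.2,0,0,0],[0.4,0,0,-0.5,0,0,0],[0.4,0,0,-0.9,0,0,0],[0.4,0,0,-0.9,0,0,0]]
  ]
}}

```text
t: 11.02
ee_pos: [539.1, 61.3, 228.9]
eef_rot: [0.998, 0.069, 0.004, 0.0]
ft_force: [0.6, 0.9, 1.3]
opening: 0.594
finger_force: 0.0
```

>>> {"op": "jog_arm", "data": {
  "steps": [
    [[0.4,0,-0.3,0,0,0,0],[0.4,0,-0.6,0,0,0,0],[0.4,0,-0.9,0,0,0,0],[0.4,0,-0.9,0,0,0,0],[0.4,0,-0.9,0,0,0,0],[0.4,0,-0.9,0,0,0,0]]
  ]
}}

```text
t: 11.52
ee_pos: [518.0, 195.1, 223.1]
eef_rot: [0.998, 0.07, -0.0, 0.001]
ft_force: [-0.2, -0.4, -0.5]
opening: 0.6
finger_force: 0.0
```

```bash
python3 - <<'E'
from h import *
tool_shift(None)
a=optics.capture("top")[:,:,::-1];b=optics.capture("side")[:,:,::-1]
o=np.hstack([cv2.resize(a[155:265,185:320],(400,326),interpolation=cv2.INTER_CUBIC),cv2.resize(b[190:290,215:325],(400,364),interpolation=cv2.INTER_CUBIC)[:326]])
cv2.imwrite("pics/c4.png",o)
E
```

```text
t 11.52 pos [518.  195.1 223.1] tooly -82.02 tilt [-1.0e-04 -1.1e-03 -1.0e+00] f [-0.18 -0.42 -0.5 ] m [-0.057  0.034 -0.013] op 0.6 j6 1.666
```

View pics/c4.png

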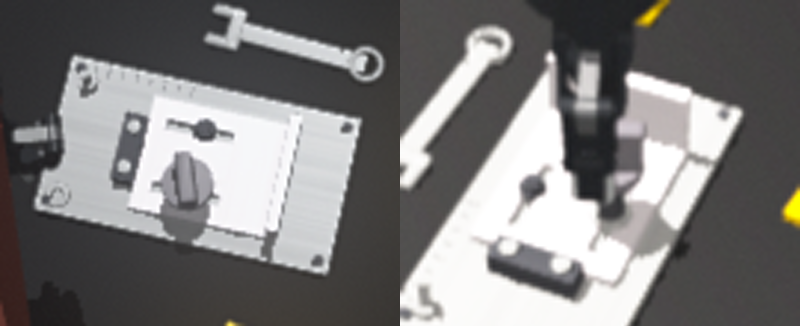

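The nose edge at (142,150) in the left panel is flush against the stop. The knob bar at (187,180) has turned clockwise, the spanner hasn't moved and the gripper is clear, so I hand in.

```bash
python3 -c "from workcell import close_job; print(close_job())"
```

```text
the job is handed in; nothing more can be done
None
```

The job is handed in at about 11.6 s: the bracket was seated on the stop with about 6–10 N, the knob tightened about 0.3 rad past the bite (roughly 52 N, going by the measured moment), and in the last picture the bracket was still against the stop with the gripper clear.

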